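# Turn over the upside-down cover in the turnover jig and nest it

## Task

Two cast covers lie on the bench and one is upside down, its hollow ribbed side facing down. Lay that one on the jig's feed deck, push it fully into the swinging frame up to the frame's stops, swing the frame right over by its handle, then push the cover out of the frame into the nest until it is home against the nest's end stop, hollow side up, leaving the frame swung over. Leave the other cover and the loose tools where they are.

Things in the scene. Friction and masses are not known exactly. Their poses are not given: they have to be found in the camera images.
- cover_a: Cast aluminium cover 84 x 64 x 14 mm, 0.25 kg: one face plain, the other hollow with a rim, a cross rib and four screw bosses. Origin at its centre; x along the 84 mm, y along the 64 mm, z out of the hollow side. This one lies right way up on the bench (hollow and z up), left or right of the jig: leave it.
- cover_b: The same part as cover_a (84 x 64 x 14 mm, origin at its centre, x along the 84 mm, z out of the hollow side), but lying upside down on the bench (hollow and z down), on the other side of the jig. Mass 0.17 to 0.35 kg. Can be grasped from above across its 64 mm.
- turnover_jig: Fixed turnover jig on a base plate 220 x 192 x 8 mm. Origin on the bench under the hinge axis, at the frame's mouth. Its x points away from the robot (within 0.2 rad), along the hinge axis, the way a cover is pushed into the frame; y to the left. Feed deck at left, nest at right, both on the robot's side of the mouth; the swinging frame is beyond the mouth (x above 0).
- turnover_frame (a joint): Hinge angle of the swinging frame, rad: 0 = lying on the left, in line with the feed deck (start); grows as it is lifted and swung to the right; pi = lying on the right, in line with the nest. Axis: the jig's x, 34 mm above the bench. Moves easily (under 0.5 N m with a cover in it), falls to the nearer side if let go.
- frame_seat (a point): Centre of a fully inserted cover, fixed in the frame; x as the jig's, y away from the hinge axis. The frame: two facing channels, jig x 0 to 88 mm, 26 mm thick, outer edge 92 mm from the axis, slots 69 mm apart and 18 mm high, holding the cover as it swings. Stops in the channels at x = 80 mm: a cover fully in sticks out 4 mm at the mouth.
- frame_far_end (a point): Middle of the frame's far end (jig x = 88 mm), fixed in the frame. Two straps join the channels: on top at angle 0, underneath at pi. At pi the top is open 51 mm wide all along and the far end is open between the stops, so closed fingers can push the cover's far end along -x, out of the mouth. The cover then lies 25 mm above the bench.
- handle (a point): Middle of the frame's crank handle: a freely turning black sleeve 16 mm in diameter, 52 mm long, on a pin parallel to the hinge axis that sticks out of the frame's far end, at jig x = 122 mm, 82 mm from the axis. Pinch it from above; it travels a half circle of 82 mm radius about point hinge_axis.
- hinge_axis (a point): Point on the hinge axis level with the handle (jig x = 122 mm), 34 mm above the bench; x along the axis.
- feed_spot (a point): Centre of a cover laid on the feed deck, its 84 mm along the jig's x, its front 16 mm short of the mouth; 96 mm more along x brings it fully in (pushing takes under 10 N). Deck: jig x -108 to -3, y 24 to 80 mm, top 27 mm above the bench, no sides; just before the mouth two lead-in cheeks, 47 mm high, stand 4 mm or more clear of the cover's sides.
- nest_home (a point): Centre of a cover home in the nest, against the end stop; axes as the jig's. Nest deck: jig x -108 to -3 mm, top 22 mm above the bench (3 mm lower than the cover in the frame), side rails 71 mm apart and 8 mm high, end stop 14 mm high with its face at x = -100 mm; open towards the frame.
- tape_measure: Yellow tape measure 64 x 87 x 37 mm, loose, left of the jig; origin under its middle; leave it. Beyond it to the left stands a fixed blue drawer cabinet (world x 0.37 to 0.69, y above 0.24 m, lower than 0.3 m): keep the arm clear of it.
- wedge: Wooden wedge 30 x 110 x 30 mm, loose, left of the jig's far end; origin under its middle; leave it.

How it is judged:
By the outcome, as a careful person would: the job done as asked, in the order asked, and still so for the second after the job is handed in, with the robot touching nothing.
It also fails if it takes over 72 s, if anything falls off the work surface, if the arm or the gripper's body presses on something with over 40 N, if the wrist force passes 120 N, or if a joint passes its speed limit or range.

## Robot

A 6-joint arm with a two-finger parallel gripper is mounted at the origin on a cart in front of the work surface, level with it; the furniture and walls round the work are solid. World frame = base frame: x ahead of the robot, y to its left, z up, the work surface at z = 0. Lengths are in mm, angles in rad, forces in N, time in s.
With the tool pointing down it reaches from about 350 to 975 mm from the base axis. Payload 7.1 kg.
Tool frame: the origin (TCP) lies at the very end of the fingers, on their centre line; the grasp point (between the pads) lies 19 mm behind it (ctrl.grasp_offset is the distance from the TCP to the grasp point, in mm); z points along the fingers, y is the line along which they close (so a half turn about z gives the same grasp; the last joint's range is limited). The gripper opens to 88 mm and grips with 3 to 60 N. Pads are 20 mm wide; open, the fingers measure 115 mm over their backs; the gripper's body (75 mm by 178 mm) begins 61 mm behind the grasp point.
Start: joints at [-1.355, 0.423, 1.63, -0, 1.089, -0.019], TCP at [145.425, -607.829, 222.675] pointing down, gripper open.
Joint ranges: [-3, 3], [-0.9, 2.11], [0.09, 2.58], [-1.31, 4.45], [0.11, 2.69], [-2.54, 2.54]. Speed limits (rad/s): [2.39, 2.39, 3.01, 3.14, 3.14, 3.14].

## Interface

Orientations are given as a rotation vector (axis times angle).
In Python, from workcell import ctrl, viewer, ticket, models gives the robot as it stands.
- The arm moves only by the tool play_rows, never from a script. Its arguments are lists of equal length, an entry for each row: "dp": the shift along the world's x, y, z in mm, a list of three; "yaw": the turn about the world's z in degrees. In form: {"dp": [[tx, ty, tz], ...], "yaw": [yaw, ...]}. A call has 1 to 8 rows; each row shifts and turns the commanded pose from where the row before left it; what a row does not reach is not made up. A row lasts 1/12 s, in which the tool goes at most 41.7 mm and 7.16 degrees, less where a joint would pass 70% of its speed; a pose out of reach is approached as far as the arm can. A call is refused whole if a number of a shift passes 41.7 or a number of a turn 7.16, either way. A call with a gripper value outside its range is refused whole. "gripper" is the closure, from 0 (fully open) to 1 (shut), set as the call begins (left out, the last holds). The fingers move at their own pace and stop on an object; the grip force is fixed at half the most. Time passes only in rows, so rows that do not move let the fingers close. It gives the time, the measured TCP pose, the force, the opening and the grip force at its end, in the units of the state.
- ctrl.get_obs(): the state, without advancing time (a new reading comes with each control period).
- viewer.get_image(name): name is "side" or "top"; returns a dict with "pixels" (480x640x3 uint8, red, green, blue), "range_z" (480x640 float32, mm along the optical axis (not along the pixel's ray), 0 where there is no reading), "fx", "fy", "cx", "cy" (pixels), "dist_coeffs" ([k1, k2, p1, p2, k3] as OpenCV has them; the pictures are not rectified), "T" (4x4, takes a point from camera to world coordinates). Camera axes: x right, y up, looking along -z (the intrinsics and any distortion apply to the point x, -y, -z); pixel columns grow to the right and rows downward; lengths in mm; the calibration is good to about 2 mm. A picture is of the moment at which its call begins.
- ticket.close_job(): hands the job in; it is judged then, once.
Trained networks look in a picture, given as the dict that the camera call returned (one of the last four; its "shot" number tells which), for a name from the list of things; names that differ only in an ending like _2 or _b are one class to them, and where a whole thing is asked for, a point or a joint stands for the part that bears it (a point fixed in the world has none). Each returns a list of dicts, best first, with "conf" (0 to 1); they miss things now and then, are a little off and sometimes report something else, mostly with a low value. They report only what shows in the picture. A call takes as long as a camera call.
- models.look_for(picture, name): "bbox" ([centre column, centre row, width, height] in pixels, round what is visible of it).
- models.landmark_of(picture, name): "location" ([column, row] in pixels: a listed point, or the origin of a listed thing).
The state is a dict: "t": time; "qpos": joint angles; "qvel": joint speeds; "joint_torque": joint torques, N m; "ee_pos": TCP position; "orientation": TCP orientation; "ft_force": force on the tool from outside, world axes, zero at the start; "moment": the same for the moment, N m; "width": finger opening in mm; "grasp_force": force on a finger pad.
Only numpy, scipy, OpenCV 4.12 (cv2) and the standard library are available. Lean on these libraries where they do the work, as an engineer would, in place of code of your own. Each camera call takes 0.05 s, during which the arm holds its last target. There are 200 camera calls.

## Working session

There is one attempt and no reset: what is moved stays moved. The work goes in short steps, Python scripts to look and compute and a tool call to move; the robot and the scene stay as the last step left them, time stands still between calls to the robot, and variables do not carry over. Pictures are saved under pics/ and viewed, at most 10 in all, crops included, and the job is handed in when it is done.

Besides the shell and the picture viewer there is one more tool, called after ">>>" as name([rows], argument=value, ...), one row to a line, values as JSON. play_rows: Moves the arm, as the interface text tells. Its arguments: {"type":"object","properties":{"dp":{"type":"array"},"yaw":{"type":"array"},"gripper":{"type":"number"}},"required":["dp","yaw"]}

```bash
mkdir -p pics; cat > h.py <<'E'
import numpy as np, cv2
from workcell import ctrl, viewer, ticket, models
def ray(p,uv):
    K=np.array([[p['fx'],0,p['cx']],[0,p['fy'],p['cy']],[0,0,1.]])
    n=cv2.undistortPoints(np.array([[uv]],float),K,np.array(p['dist_coeffs'],float))[0,0]
    return np.array([n[0],-n[1],-1.])
def at_z(p,uv,z):
    T=np.array(p['T']);d=T[:3,:3]@ray(p,uv);o=T[:3,3];return o+d*(z-o[2])/d[2]
def at_depth(p,uv):
    u,v=int(round(uv[0])),int(round(uv[1]));w=p['range_z'][max(0,v-1):v+2,max(0,u-1):u+2];w=w[w>0]
    if not len(w):return None
    T=np.array(p['T']);return T[:3,:3]@(ray(p,uv)*np.median(w))+T[:3,3]
def cloud(p):
    K=np.array([[p['fx'],0,p['cx']],[0,p['fy'],p['cy']],[0,0,1.]])
    v,u=np.mgrid[0:480,0:640];uv=np.stack([u.ravel(),v.ravel()],1).astype(float)
    n=cv2.undistortPoints(uv[:,None],K,np.array(p['dist_coeffs'],float))[:,0]
    z=p['range_z'].ravel();c=np.stack([n[:,0]*z,-n[:,1]*z,-z],1);T=np.array(p['T'])
    w=c@T[:3,:3].T+T[:3,3];w[z<=0]=np.nan;return w.reshape(480,640,3)
def save(p,n):cv2.imwrite('pics/'+n,p['pixels'][:,:,::-1])
E
python3 - <<'E'
from h import *
np.set_printoptions(precision=1,suppress=True)
for c in ['top','side']:
    p=viewer.get_image(c);save(p,c+'0.png');print(c,np.array(p['T'])[:3,3])
    for n in ['cover_a','turnover_jig','tape_measure','wedge','frame_seat','frame_far_end','handle','hinge_axis','feed_spot','nest_home']:
        for r in models.landmark_of(p,n)[:3]:
            print(n,round(r['conf'],2),np.array(r['location']),at_depth(p,r['location']))
print(ctrl.get_obs())
E
```

```text
top [ 418.7  -10.1 1043.6]
cover_a 0.71 [443.8 319.6] [ 362.2 -222.8   13.8]
cover_a 0.59 [211.3 314.3] [381.2 214.5  13.2]
turnover_jig 0.66 [314.6 247.2] [501.5  16.   43.2]
turnover_jig 0.57 [281.5 272. ] [457.8  79.1  27.4]
tape_measure 0.96 [218.4 232.8] [533.  195.3  36.9]
wedge 0.92 [206.1 170.6] [656.7 223.2  16.6]
frame_seat 0.95 [288.4 222.7] [552.5  66.1   8.5]
frame_far_end 0.86 [292.3 193.4] [609.7  57.9   6.1]
handle 0.81 [278.6 176.1] [636.8  80.8  40.7]
hinge_axis 0.92 [322.1 178.2] [639.3  -0.1   0.3]
feed_spot 0.94 [281.8 271.8] [458.1  78.5  27.4]
nest_home 0.66 [342.6 273.4] [452.9 -34.8  22.6]
side [ 397.3 -915.3  630.9]
cover_a 0.76 [251.2 216.2] [384.6 207.8  10.2]
cover_a 0.72 [246.4 337.7] [ 360.1 -229.3   13.3]
cover_a 0.28 [310.4 212.8] [525.  160.7  31.3]
turnover_jig 0.56 [313.5 257.7] [ 485.7 -194.7  142.9]
tape_measure 0.83 [311.5 215.7] [527.4 160.9  23. ]
wedge 0.82 [363.7 207. ] [656.6 169.6  29.3]
frame_seat 0.88 [330.7 238.3] [550.6  21.3  42.2]
frame_seat 0.58 [285.2 260.6] [447.8 -18.5  23.2]
frame_far_end 0.88 [351.4 232.3] [611.   93.3   7.9]
handle 0.71 [368.9 222.8] [647.8  77.9  38.3]
hinge_axis 0.79 [372.7 242.2] [652.4  54.6   0.3]
feed_spot 0.93 [287.1 233.3] [461.8  84.2  26.8]
feed_spot 0.55 [363.6 208.5] [655.6 166.1  27.2]
{'t': 1.1, 'qpos': array([-1.4,  0.4,  1.6, -0. ,  1.1, -0. ]), 'qvel': array([ 0.,  0., -0.,  0., -0.,  0.]), 'joint_torque': array([  0. , -54.5, -27.4,   0.1,   0. ,  -0. ]), 'ee_pos': array([ 145.4, -607.8,  222.7]), 'orientation': array([-3.1, -0.4,  0. ]), 'ft_force': array([ 0.2, -0.2,  0.3]), 'moment': array([ 0., -0.,  0.]), 'grasp_force': 0.0, 'width': 88.1400182898776}
```

View pics/top0.png

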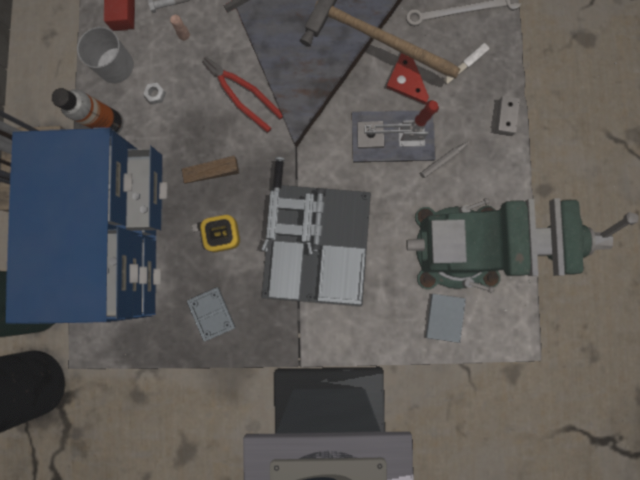

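View pics/side0.png

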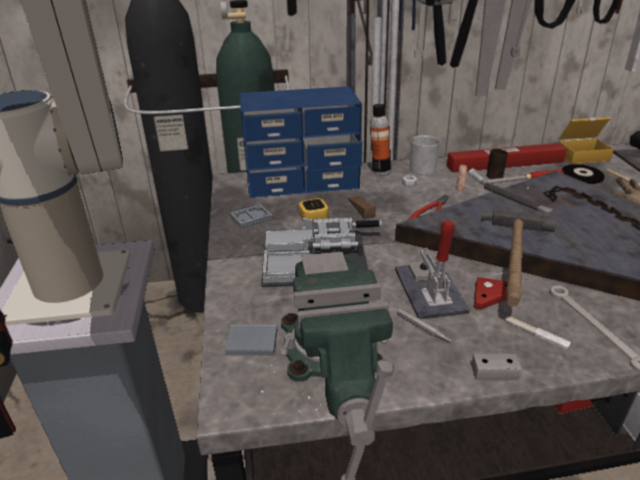

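Top view: jig at (315,245) with frame/handle (278,172) on its left. The plain-faced (upside-down) cover is right of the jig at (445,318), just on the robot's side of the vise. The hollow-up one is at (211,314). The side view agrees.

```bash
python3 - <<'E'
from h import *
np.set_printoptions(precision=1,suppress=True)
M={'hinge_axis':(122,0,34),'handle':(122,82,34),'feed_spot':(-58,52,34),'nest_home':(-58,-52,29),'frame_seat':(38,52,34),'frame_far_end':(88,52,34)}
from scipy.optimize import least_squares
A=[];B=[]
for c in ['top','side']:
    p=viewer.get_image(c)
    for n,m in M.items():
        r=models.landmark_of(p,n)
        if r and r[0]['conf']>.6:
            w=at_z(p,r[0]['location'],m[2]);A.append(m[:2]);B.append(w[:2]);print(c,n,w)
    if c=='top':P=p
A=np.array(A);B=np.array(B)
def f(q):
    R=np.array([[np.cos(q[2]),-np.sin(q[2])],[np.sin(q[2]),np.cos(q[2])]]);return A@R.T+q[:2]-B
s=least_squares(lambda q:f(q).ravel(),[500,20,0],loss='soft_l1',f_scale=3)
print('jig',s.x,s.x[2]*57.3);print(f(s.x))
W=cloud(P)
def rect(reg,zlo,zhi,name):
    u0,u1,v0,v1=reg;w=W[v0:v1,u0:u1].reshape(-1,3);w=w[(w[:,2]>zlo)&(w[:,2]<zhi)]
    print(name,len(w),np.median(w[:,2]),cv2.minAreaRect(w[:,:2].astype(np.float32)))
rect((420,475,290,350),8,20,'cover')
rect((265,300,240,305),24,30,'feeddeck')
# vise near the cover: heights map
w=W.reshape(-1,3);
for x in range(300,480,20):
    print(x,[int(np.nanmax(w[(abs(w[:,0]-x)<10)&(abs(w[:,1]-y)<10)][:,2],initial=-1)) for y in range(-340,-100,20)])
E
```

```text
top hinge_axis [626.1   0.8  34. ]
top handle [642.   79.7  34. ]
top nest_home [453.7 -28.6  29. ]
top frame_seat [553.6  58.6  34. ]
top frame_far_end [609.5  57.7  34. ]
side hinge_axis [639.4  -0.2  34. ]
side handle [643.8  72.9  34. ]
side feed_spot [466.5  66.5  34. ]
side nest_home [446.1 -40.4  29. ]
side frame_seat [553.   47.9  34. ]
side frame_far_end [601.   53.9  34. ]
jig [513.    9.9  -0.1] -5.319483513820183
[[ 8.4 -2.2]
 [ 0.   0.5]
 [-3.3 -8. ]
 [ 2.  -0.5]
 [-4.1 -4.2]
 [-5.  -1.2]
 [-1.7  7.3]
 [-6.4  0.5]
 [ 4.3  3.9]
 [ 2.7 10.2]
 [ 4.4 -0.4]]
cover 1516 13.930616662278794 ((365.7378845214844, -226.72555541992188), (64.10865783691406, 85.34516906738281), 80.70524597167969)
feeddeck 1443 26.89508266212033 ((461.699951171875, 78.2216796875), (63.98931121826172, 108.32304382324219), 89.05123138427734)
300 [5, 4, 5, 5, 5, 5, 4, 3, 4, 4, 4, 4]
320 [3, 4, 4, 6, 13, 17, 17, 13, 4, 4, 5, 3]
340 [5, 4, 6, 3, 20, 18, 18, 19, 17, 3, 4, 4]
360 [3, 5, 4, 4, 17, 20, 18, 18, 3, 5, 5, 4]
380 [6, 3, 4, 4, 18, 19, 19, 19, 6, 4, 5, 4]
400 [5, 6, 3, 5, 19, 18, 19, 17, 4, 4, 4, 3]
420 [11, 45, 52, 48, 44, 20, 19, 22, 18, 4, 5, 4]
440 [185, 186, 185, 113, 141, 140, 141, 110, 76, 5, 4, 5]
460 [186, 187, 186, 162, 148, 146, 146, 145, 145, 3, 4, 3]
```

```bash
python3 - <<'E'
from h import *
np.set_printoptions(precision=1,suppress=True)
Ps=[viewer.get_image('top') for _ in range(6)]
im=np.mean([p['pixels'] for p in Ps],0);Z=np.stack([p['range_z'] for p in Ps]);Z[Z==0]=np.nan
p=dict(Ps[-1]);p['range_z']=np.nan_to_num(np.nanmedian(Z,0)).astype(np.float32)
np.savez('top.npz',pix=im.astype(np.uint8),z=p['range_z'])
W=cloud(p).reshape(-1,3)
# orthographic height map 1mm/px, x 380..680,y -110..130 by model fit
w=W[(W[:,0]>370)&(W[:,0]<690)&(W[:,1]>-130)&(W[:,1]<140)]
b=w[w[:,2]<3];print('bench z',len(b),np.median(w[(w[:,0]<390)][:,2]), np.std(w[(w[:,0]<390)][:,2]))
from scipy.optimize import minimize,differential_evolution
def cost(q):
    c,s=np.cos(q[2]),np.sin(q[2]);d=w[:,:2]-q[:2];x=d[:,0]*c+d[:,1]*s;y=-d[:,0]*s+d[:,1]*c
    e=0;h=np.full(len(x),np.nan)
    h[(x<-112)&(x>-125)]=0
    pl=(x>-108)&(x<-20)
    h[pl&(abs(y)>97)&(abs(y)<115)]=0
    h[pl&(y>82)&(y<95)]=8
    h[pl&(y>24)&(y<80)]=27
    h[(x>-98)&(x<-5)&(y<-18)&(y>-86)]=22
    z=w[:,2]
    h[(x>2)&(x<86)&(y>19)&(y<34)]=np.nan
    r=np.minimum(abs(z-h),12);m=~np.isnan(h);return r[m].mean()
s=differential_evolution(cost,[(490,535),(-10,35),(-.2,.2)],seed=1,maxiter=60);print(s.x,s.x[2]*57.3,s.fun)
g=s.x
c,s_=np.cos(g[2]),np.sin(g[2])
def J(x,y):return np.array([g[0]+c*x-s_*y,g[1]+s_*x+c*y])
for n,m in {'hinge_axis':(122,0,34),'handle':(122,82,34),'feed_spot':(-58,52,34),'nest_home':(-58,-52,29),'frame_seat':(38,52,34)}.items():print(n,J(*m[:2]))
# overlay
T=np.array(p['T']);K=np.array([[p['fx'],0,p['cx']],[0,p['fy'],p['cy']],[0,0,1.]])
def proj(P):
    q=(np.array(P)-T[:3,3])@T[:3,:3];q=q*[1,-1,-1];return cv2.projectPoints(q[None],np.zeros(3),np.zeros(3),K,np.array(p['dist_coeffs'],float))[0][0,0]
S=4;u0,v0=240,150
o=cv2.resize(im[v0:315,u0:390].astype(np.uint8)[:,:,::-1],None,fx=S,fy=S,interpolation=cv2.INTER_CUBIC).copy()
def poly(pts,z,col):
    a=np.array([(proj([*J(*q),z])-[u0,v0]+.5)*S for q in pts]);cv2.polylines(o,[a.astype(int)],True,col,1)
poly([(-108,24),(-3,24),(-3,80),(-108,80)],27,(0,255,0))
poly([(-100,-16.5),(-3,-16.5),(-3,-87.5),(-100,-87.5)],22,(0,255,255))
poly([(96,82-8),(148,82-8),(148,90),(96,90)],42,(0,0,255))
poly([(0,92),(88,92),(88,12),(0,12)],47,(255,0,0))
cv2.imwrite('pics/ov.png',o)
E
```

```text
bench z 10895 -0.0714789878237525 0.9533535242397693
[511.5  15.1  -0.1] -5.8819816218191825 0.7572710014428666
hinge_axis [632.8   2.6]
handle [641.2  84.1]
feed_spot [459.1  72.7]
nest_home [448.5 -30.7]
frame_seat [554.6  62.9]
```

View pics/ov.png

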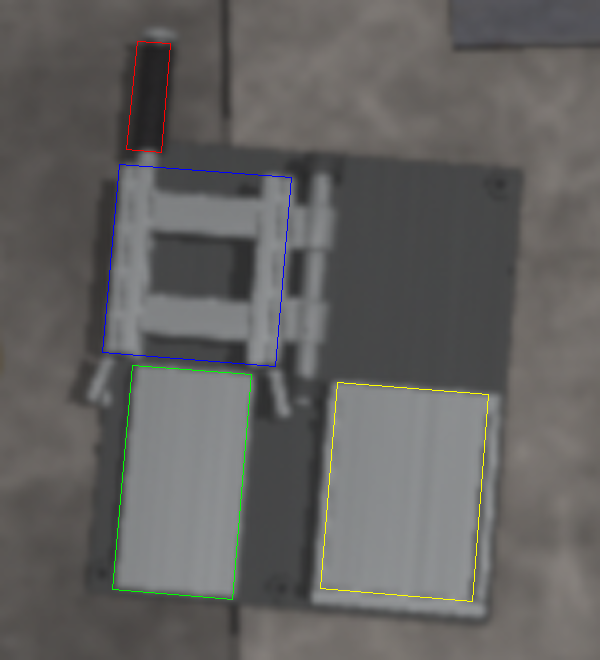

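The overlay matches decks, frame and handle closely, with the jig yaw at −5.9°. Next I need the exact cover pose, tool yaw and clearances.

```bash
python3 - <<'E'
from h import *
from scipy.spatial.transform import Rotation as R
from scipy.optimize import differential_evolution
np.set_printoptions(precision=2,suppress=True)
p=viewer.get_image('top');p=dict(p);p['range_z']=np.load('top.npz')['z'];W=cloud(p).reshape(-1,3)
w=W[(W[:,0]>300)&(W[:,0]<412)&(W[:,1]>-300)&(W[:,1]<-150)]
def cost(q):
    c,s=np.cos(q[2]),np.sin(q[2]);d=w[:,:2]-q[:2];x=abs(d[:,0]*c+d[:,1]*s);y=abs(-d[:,0]*s+d[:,1]*c)
    h=np.where((x<42)&(y<32),14,0);return np.minimum(abs(w[:,2]-h),8).mean()
s=differential_evolution(cost,[(345,385),(-245,-205),(-.4,.2)],seed=1);print('cover',s.x,s.x[2]*57.3,s.fun)
o=ctrl.get_obs();M=R.from_rotvec(o['orientation']).as_matrix();print(M,'tool y dir deg',np.degrees(np.arctan2(M[1,1],M[0,1])),o['t'])
for x in range(560,760,20):
    print(x,[int(np.nanmax(W[(abs(W[:,0]-x)<10)&(abs(W[:,1]-y)<10)][:,2],initial=-1)) for y in range(-240,0,20)])
E
```

```text
cover [ 365.68 -227.57   -0.16] -9.278724770837787 0.7719675997233267
[[ 0.97  0.23 -0.  ]
 [ 0.23 -0.97  0.  ]
 [-0.   -0.   -1.  ]] tool y dir deg -76.54617549192649 2.15
560 [19, 18, 26, 25, 2, 2, 2, 1, 9, 9, 10, 10]
580 [17, 13, 16, 16, 2, 1, 2, 1, 10, 9, 9, 9]
600 [2, 2, 1, 2, 1, 2, 2, 7, 15, 10, 9, 9]
620 [2, 2, 1, 2, 2, 3, 1, 2, 6, 8, 9, 9]
640 [2, 13, 15, 2, 2, 2, 1, 1, 2, 2, 1, 1]
660 [13, 14, 12, 11, 11, 12, 13, 13, 12, 12, 1, 2]
680 [15, 14, 14, 14, 14, 14, 14, 14, 14, 14, 2, 2]
700 [2, 14, 172, 179, 65, 14, 26, 27, 27, 14, 1, 1]
720 [2, 14, 183, 184, 116, 62, 62, 71, 65, 23, 2, 1]
740 [1, 13, 15, 172, 66, 14, 25, 26, 27, 25, 2, 2]
```

>>> play_rows([
  [20, 34.5, 0],
  [20, 34.5, 0],
  [20, 34.5, 0],
  [20, 34.5, 0],
  [20, 34.5, 0],
  [20, 34.5, 0],
  [20, 34.5, 0],
  [20, 34.5, 0],
], yaw=[-5.7, -5.7, -5.7, -5.7, 0, 0, 0, 0], gripper=0)

```text
t: 2.82
ee_pos: [306.0, -330.2, 222.9]
orientation: [3.131, -0.257, 0.001]
ft_force: [0.5, -0.1, -0.2]
width: 87.7
grasp_force: 0.0
```

>>> play_rows([
  [20, 34.5, 0],
  [20, 34.5, 0],
  [20, 34.5, 0],
  [0, 0, -40],
  [0, 0, -40],
  [0, 0, -40],
  [0, 0, -30],
  [0, 0, 0],
], yaw=[0, 0, 0, 0, 0, 0, 0, 0])

```text
t: 3.48
ee_pos: [362.4, -226.1, 68.3]
orientation: [-3.127, 0.255, 0.013]
ft_force: [0.0, 1.4, 0.4]
width: 87.8
grasp_force: 0.0
```

```bash
python3 - <<'E'
from h import *
from scipy.spatial.transform import Rotation as R
o=ctrl.get_obs();M=R.from_rotvec(o['orientation']).as_matrix();print(o['ee_pos'],o['ft_force'],np.degrees(np.arctan2(M[1,1],M[0,1])),o['t'])
p=viewer.get_image('side');i=p['pixels'][270:390,180:340,::-1];cv2.imwrite('pics/g1.png',cv2.resize(i,None,fx=4,fy=4,interpolation=cv2.INTER_CUBIC))
E
```

```text
[ 362.42105126 -226.07504936   68.28955448] [0.0320603  1.36449413 0.40923082] -99.31606197693984 3.4833
```

View pics/g1.png

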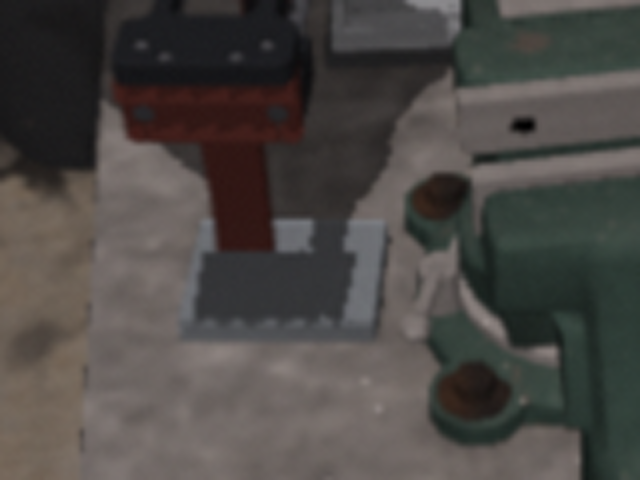

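The gripper straddles the cover (near finger at about (240,200) in the crop) and the vise is clear. Descending.

>>> play_rows([
  [3, -1.5, -30],
  [0, 0, -20],
  [0, 0, 0],
  [0, 0, 0],
], yaw=[0, 0, 0, 0])

```text
t: 3.87
ee_pos: [368.9, -230.3, 23.9]
orientation: [3.131, -0.256, 0.001]
ft_force: [0.0, 0.2, -0.0]
width: 87.4
grasp_force: 0.0
```

>>> play_rows([
  [-3, 2.5, -10],
  [0, 0, -10.5],
  [0, 0, 0],
  [0, 0, 0],
], yaw=[0, 0, 0, 0])

```text
t: 4.2
ee_pos: [365.9, -227.7, 3.0]
orientation: [3.131, -0.256, 0.001]
ft_force: [-0.1, 0.9, 0.1]
width: 87.9
grasp_force: 0.0
```

>>> play_rows([
  [0, 0, 0],
  [0, 0, 0],
  [0, 0, 0],
  [0, 0, 0],
  [0, 0, 0],
  [0, 0, 0],
], yaw=[0, 0, 0, 0, 0, 0], gripper=1)

```text
t: 4.7
ee_pos: [365.6, -227.5, 2.5]
orientation: [3.131, -0.256, 0.001]
ft_force: [-1.3, -0.8, 6.2]
width: 63.5
grasp_force: 30.0
```

>>> play_rows([
  [0, 0, 20],
  [0, 0, 40],
  [0, 0, 40],
  [0, 35, 0],
  [0, 40, 0],
  [0, 40, 0],
  [0, 40, 0],
  [0, 40, 0],
], yaw=[0, 0, 0, 0, 0, 0, 1.7, 1.7])

```text
t: 5.37
ee_pos: [364.7, -30.8, 102.2]
orientation: [-3.137, 0.163, 0.0]
ft_force: [0.9, -0.2, -2.2]
width: 63.6
grasp_force: 30.0
```

>>> play_rows([
  [23, 26, 0],
  [23, 26, 0],
  [23, 26, 0],
  [23, 26, 0],
  [0, 0, -30],
  [0, 0, 0],
  [0, 0, 0],
  [0, 0, 0],
], yaw=[0, 0, 0, 0, 0, 0, 0, 0])

```text
t: 6.03
ee_pos: [456.3, 71.2, 72.1]
orientation: [3.137, -0.164, -0.003]
ft_force: [-0.5, -0.1, -2.5]
width: 63.7
grasp_force: 30.0
```

```bash
python3 - <<'E'
from h import *
from scipy.spatial.transform import Rotation as R
o=ctrl.get_obs();M=R.from_rotvec(o['orientation']).as_matrix();print(o['ee_pos'],o['ft_force'],np.degrees(np.arctan2(M[1,1],M[0,1])),o['t'],o['qpos'])
p=viewer.get_image('side');i=p['pixels'][190:310,220:380,::-1];cv2.imwrite('pics/g2.png',cv2.resize(i,None,fx=4,fy=4,interpolation=cv2.INTER_CUBIC))
E
```

```text
[456.26997748  71.233043    72.14634074] [-0.45770823 -0.09489413 -2.53887184] -95.96954011180533 6.0333 [ 1.29102417e-01  4.44629499e-01  2.07368281e+00 -1.00829702e-05
  6.25438730e-01  1.80409558e+00]
```

View pics/g2.png

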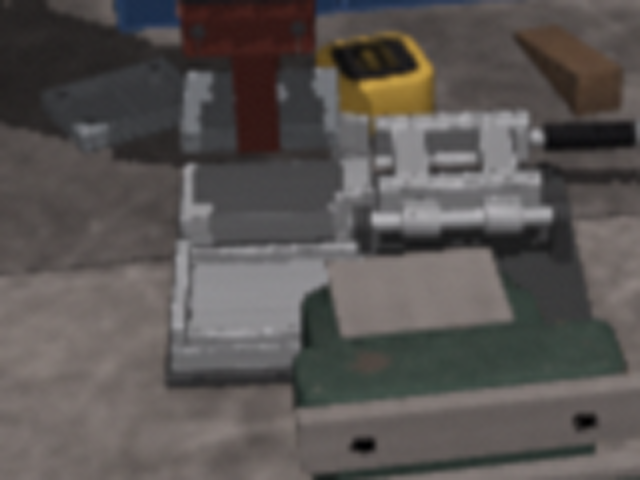

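The cover hangs level at about (260,110) in the crop, in line above the feed deck (270,200). Lowering.

>>> play_rows([
  [1, 1.5, -20],
  [0, 0, -15],
  [0, 0, -4],
  [0, 0, 0],
  [0, 0, 0],
], yaw=[0, 0, 0, 0, 0])

```text
t: 6.5
ee_pos: [458.6, 72.8, 33.9]
orientation: [-3.137, 0.164, -0.001]
ft_force: [0.4, 0.2, -1.3]
width: 64.1
grasp_force: 30.0
```

>>> play_rows([
  [0, 0, -1.5],
  [0, 0, -1],
  [0, 0, 0],
  [0, 0, 0],
], yaw=[0, 0, 0, 0])

```text
t: 6.83
ee_pos: [458.6, 73.2, 31.0]
orientation: [-3.137, 0.163, -0.001]
ft_force: [0.8, -0.3, -2.1]
width: 64.0
grasp_force: 30.0
```

>>> play_rows([
  [0, 0, -1],
  [0, 0, -0.7],
  [0, 0, 0],
  [0, 0, 0],
], yaw=[0, 0, 0, 0])

```text
t: 7.17
ee_pos: [458.6, 73.2, 29.5]
orientation: [-3.137, 0.163, -0.001]
ft_force: [-1.8, -0.2, 6.3]
width: 63.4
grasp_force: 30.0
```

>>> play_rows([
  [0, 0, 0],
  [0, 0, 0],
  [0, 0, 0],
  [0, 0, 0],
], yaw=[0, 0, 0, 0], gripper=0)

```text
t: 7.5
ee_pos: [458.5, 73.2, 29.0]
orientation: [-3.137, 0.163, -0.0]
ft_force: [0.2, 0.3, 0.7]
width: 86.0
grasp_force: 0.0
```

>>> play_rows([
  [0, 0, 20],
  [0, 0, 40],
  [-32, 3.3, 0],
  [-36, 3.7, 0],
  [0, 0, 0],
  [0, 0, 0],
  [0, 0, 0],
  [0, 0, 0],
], yaw=[0, 0, 0, 0, 0, 0, 0, 0], gripper=1)

```text
t: 8.17
ee_pos: [391.8, 80.3, 89.1]
orientation: [-3.137, 0.163, -0.002]
ft_force: [-0.1, -0.1, -0.2]
width: 38.1
grasp_force: 0.0
```

>>> play_rows([
  [0, 0, -35],
  [0, 0, -22.5],
  [0, 0, 0],
  [0, 0, 0],
], yaw=[0, 0, 0, 0])

```text
t: 8.5
ee_pos: [390.2, 80.0, 30.6]
orientation: [3.137, -0.164, -0.005]
ft_force: [0.6, -0.0, -0.2]
width: 11.4
grasp_force: 0.0
```

```bash
cat >> h.py <<'E'
g=np.array([511.5,15.1,-0.10266])
def J(x,y):
    c,s=np.cos(g[2]),np.sin(g[2]);return np.array([g[0]+c*x-s*y,g[1]+s*x+c*y])
def inv(P):
    c,s=np.cos(g[2]),np.sin(g[2]);d=np.asarray(P)[...,:2]-g[:2];return np.stack([d[...,0]*c+d[...,1]*s,-d[...,0]*s+d[...,1]*c],-1)
def jigview(p,n,S=4,u0=240,v0=150,u1=390,v1=315):
    cv2.imwrite('pics/'+n,cv2.resize(p['pixels'][v0:v1,u0:u1,::-1],None,fx=S,fy=S,interpolation=cv2.INTER_CUBIC))
E
python3 - <<'E'
from h import *
np.set_printoptions(precision=1,suppress=True)
o=ctrl.get_obs();print(o['ee_pos'],inv(o['ee_pos']),o['ft_force'],o['t'],o['width'])
p=viewer.get_image('top');jigview(p,'f1.png')
E
```

```text
[390.2  80.   30.6] [-127.3   52.1] [ 0.6 -0.  -0.2] 8.5 11.385073407782322
```

View pics/f1.png

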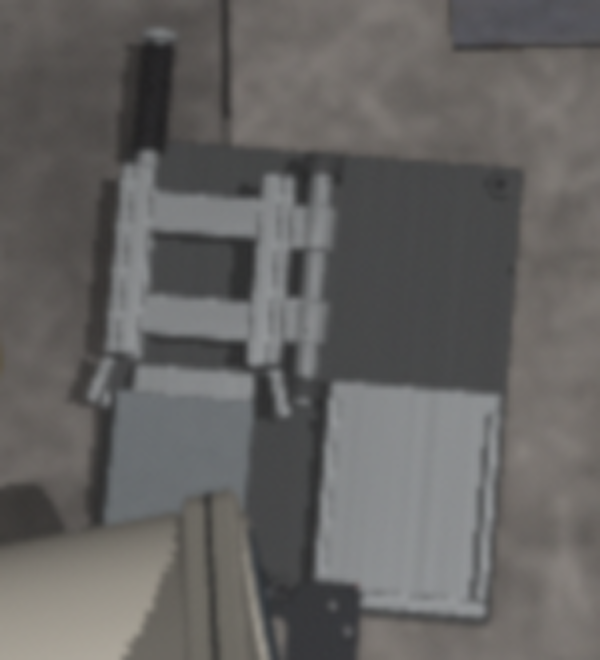

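The cover lies on the deck with its front edge at about row 392, between the cheeks at (100,385) and (280,395). I'll check its lateral offset and yaw from depth.

```bash
python3 - <<'E'
from h import *
np.set_printoptions(precision=1,suppress=True)
Z=[]
for _ in range(3):
    p=viewer.get_image('top');Z.append(p['range_z'])
p=dict(p);p['range_z']=np.median(Z,0).astype(np.float32)
W=cloud(p).reshape(-1,3);C=p['pixels'].reshape(-1,3)
j=inv(W)
for x0 in (-25,-31,-37,-43,-49,-55):
    m=(abs(j[:,0]-x0)<3)&(W[:,2]>34)&(W[:,2]<46)&(j[:,1]>0)&(j[:,1]<105);y=j[m,1];print(x0,len(y),y.min(),y.max(),np.median(W[m,2]))
for y0 in (30,40,50,60,70):
    m=(abs(j[:,1]-y0)<3)&(W[:,2]>34)&(W[:,2]<46)&(j[:,0]<-8)&(j[:,0]>-60);print(y0,j[m,0].max())
E
```

```text
-25 112 5.358408363786604 93.2321932390937 40.96741368547964
-31 113 21.30038702208815 84.84544742066844 40.7864779150176
-37 117 21.052000805433053 84.50480221674565 40.69165353870039
-43 111 22.21984747454731 85.25367447089513 41.08946636833787
-49 113 21.595635263413882 84.84997311639009 40.84694931364311
-55 115 21.336187410922346 84.48260109371289 40.90830122593775
30 -17.216130659389933
40 -18.124050810402863
50 -17.179766064713835
60 -17.898685800806312
70 -17.17092681280554
```

>>> play_rows([
  [9.9, 0, 0],
  [9.9, -1, 0],
  [9.9, -1, 0],
  [9.9, -1, 0],
  [9.9, -1, 0],
  [9.9, -1, 0],
  [9.9, -1, 0],
  [9.9, -1, 0],
], yaw=[0, 0, 0, 0, 0, 0, 0, 0])

```text
t: 9.37
ee_pos: [470.6, 73.0, 31.4]
orientation: [3.137, -0.163, -0.0]
ft_force: [-1.5, 0.1, 1.2]
width: 0.4
grasp_force: 0.8
```

>>> play_rows([
  [5, -0.5, 0],
  [5, -0.5, 0],
  [5, -0.5, 0],
  [4, -0.4, 0],
  [4, -0.4, 0],
  [3, -0.3, 0],
  [0, 0, 0],
  [0, 0, 0],
], yaw=[0, 0, 0, 0, 0, 0, 0, 0])

```text
t: 10.03
ee_pos: [496.0, 70.6, 31.5]
orientation: [-3.137, 0.163, -0.001]
ft_force: [-0.5, 0.2, -0.2]
width: 0.7
grasp_force: 0.0
```

>>> play_rows([
  [2, -0.2, 0],
  [2, -0.2, 0],
  [1, -0.1, 0],
  [1, -0.1, 0],
  [0, 0, 0],
], yaw=[0, 0, 0, 0, 0])

```text
t: 10.45
ee_pos: [501.8, 70.0, 31.5]
orientation: [-3.137, 0.163, -0.0]
ft_force: [-0.1, -0.6, 0.1]
width: 0.1
grasp_force: 0.1
```

>>> play_rows([
  [1, -0.1, 0],
  [1, -0.1, 0],
  [0, 0, 0],
], yaw=[0, 0, 0])

```text
t: 10.7
ee_pos: [503.3, 69.7, 31.4]
orientation: [3.137, -0.163, -0.001]
ft_force: [-1.6, 0.1, 1.0]
width: 0.6
grasp_force: 1.1
```

>>> play_rows([
  [1, -0.1, 0],
  [1, -0.1, 0],
  [0, 0, 0],
], yaw=[0, 0, 0])

```text
t: 10.95
ee_pos: [503.4, 69.7, 31.3]
orientation: [3.137, -0.163, -0.007]
ft_force: [-7.7, 3.1, 6.5]
width: 0.3
grasp_force: 4.0
```

```bash
python3 - <<'E'
from h import *
np.set_printoptions(precision=1,suppress=True)
o=ctrl.get_obs();print(inv(o['ee_pos']),o['ft_force'])
p=viewer.get_image('top');print([(round(r['conf'],2),at_z(p,r['location'],38),inv(at_z(p,r['location'],38))) for r in models.landmark_of(p,'cover_a')])
W=cloud(p).reshape(-1,3);j=inv(W)
m=(abs(j[:,1]-52)<20)&(W[:,2]>30)&(W[:,2]<50)&(j[:,0]>-15)&(j[:,0]<85)
for x in range(-14,84,6):
    k=m&(abs(j[:,0]-x)<3)&(abs(j[:,1]-52)<15);print(x,k.sum(),np.median(W[k,2]) if k.sum() else None)
jigview(p,'f2.png')
E
```

```text
[-13.6  53.5] [-7.7  3.1  6.5]
[]
-14 0 None
-8 0 None
-2 0 None
4 0 None
10 0 None
16 0 None
22 0 None
28 0 None
34 0 None
40 0 None
46 0 None
52 0 None
58 0 None
64 0 None
70 0 None
76 0 None
82 0 None
```

View pics/f2.png

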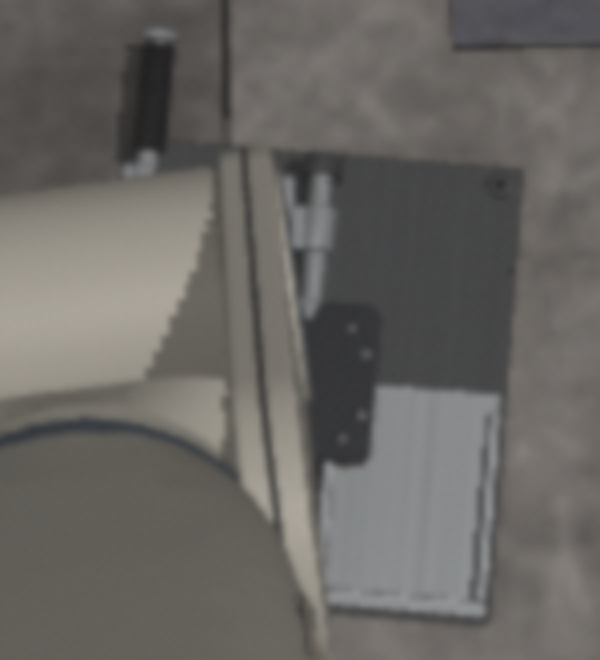

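Hidden by the arm, but the finger has stopped at jig x ≈ −13.6 with the force rising, which is where the stop should be. I'll press slightly, back off and go to the handle.

>>> play_rows([
  [1, -0.1, 0],
  [0, 0, 0],
  [0, 0, 0],
], yaw=[0, 0, 0])

```text
t: 11.3
ee_pos: [503.5, 69.6, 31.3]
orientation: [3.137, -0.163, -0.01]
ft_force: [-10.7, 3.7, 9.3]
width: 0.9
grasp_force: 5.3
```

>>> play_rows([
  [-20, 2, 0],
  [0, 0, 40],
  [0, 0, 40],
  [40, -3, 0],
  [40, -2, 0],
  [40, -2, 0],
  [40, -2, 0],
  [0, 0, 0],
], yaw=[0, 0, 0, 0, 0, 0, 0, 0], gripper=0)

```text
t: 11.97
ee_pos: [655.0, 62.1, 113.0]
orientation: [-3.136, 0.164, -0.015]
ft_force: [-0.1, 0.6, -0.6]
width: 50.5
grasp_force: 0.0
```

>>> play_rows([
  [0, 20, 0],
  [0, 0, 0],
  [0, 0, 0],
  [0, 0, 0],
], yaw=[0, 0, 0, 0])

```text
t: 12.3
ee_pos: [646.2, 82.3, 111.4]
orientation: [3.137, -0.162, -0.0]
ft_force: [-0.5, 0.2, 0.3]
width: 76.9
grasp_force: 0.0
```

```bash
python3 - <<'E'
from h import *
np.set_printoptions(precision=1,suppress=True)
o=ctrl.get_obs();print(o['ee_pos'],inv(o['ee_pos']),o['ft_force'],o['width'])
p=viewer.get_image('side');i=p['pixels'][170:290,270:430,::-1];cv2.imwrite('pics/s3.png',cv2.resize(i,None,fx=4,fy=4,interpolation=cv2.INTER_CUBIC))
for r in models.landmark_of(p,'handle')[:2]:print(r['conf'],r['location'],inv(at_z(p,r['location'],34)))
E
```

```text
[646.2  82.3 111.4] [127.1  80.6] [-0.5  0.2  0.3] 76.9032717726202
0.79 [366.6, 225.3] [123.6  73. ]
```

View pics/s3.png

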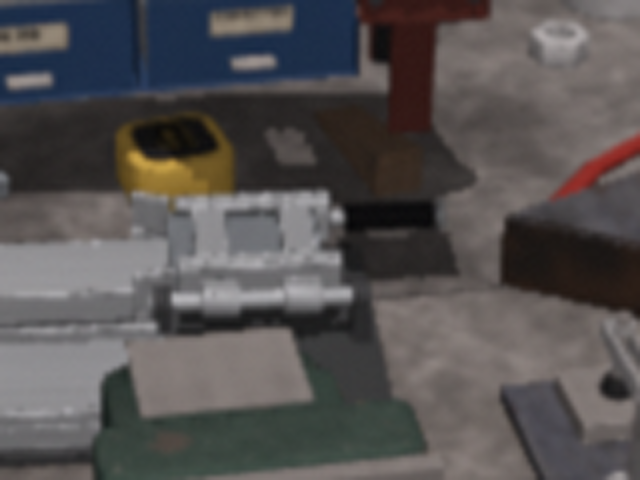

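The cover shows inside the frame (250,235), and the gripper is over the black handle (390,215). Going down to pinch it.

>>> play_rows([
  [-4, 1.5, -35],
  [0, 0, -35],
  [0, 0, -20],
  [0, 0, -6],
  [0, 0, 0],
  [0, 0, 0],
], yaw=[0, 0, 0, 0, 0, 0])

```text
t: 12.9
ee_pos: [643.2, 83.8, 16.2]
orientation: [-3.137, 0.163, -0.001]
ft_force: [0.5, -0.3, -0.1]
width: 87.6
grasp_force: 0.0
```

>>> play_rows([
  [0, 0, 0],
  [0, 0, 0],
  [0, 0, 0],
  [0, 0, 0],
  [0, 0, 0],
  [0, 0, 0],
  [0, 0, 0],
  [0, 0, 0],
], yaw=[0, 0, 0, 0, 0, 0, 0, 0], gripper=1)

```text
t: 13.57
ee_pos: [642.6, 84.0, 15.5]
orientation: [3.137, -0.163, -0.0]
ft_force: [-0.6, 0.1, -0.8]
width: 38.2
grasp_force: 0.0
```

>>> play_rows([
  [0, 0, 0],
  [0, 0, 0],
  [0, 0, 0],
  [0, 0, 0],
], yaw=[0, 0, 0, 0])

```text
t: 13.9
ee_pos: [642.4, 82.4, 15.3]
orientation: [3.135, -0.161, -0.001]
ft_force: [-1.0, -8.9, 0.7]
width: 14.8
grasp_force: 30.0
```

>>> play_rows([
  [-0.1, -0.7, 10.7],
  [-0.2, -2.1, 10.5],
  [-0.35, -3.4, 10.2],
  [-0.5, -4.7, 9.6],
  [-0.6, -5.9, 8.9],
  [-0.7, -7, 8.1],
  [-0.8, -8, 7.1],
  [-0.9, -8.9, 6],
], yaw=[0, 0, 0, 0, 0, 0, 0, 0])

```text
t: 14.57
ee_pos: [638.1, 42.4, 86.1]
orientation: [3.137, -0.163, -0.001]
ft_force: [3.9, -3.9, -13.7]
width: 15.4
grasp_force: 30.0
```

>>> play_rows([
  [-1, -9.6, 4.8],
  [-1, -10.1, 3.4],
  [-1.1, -10.5, 2.1],
  [-1.1, -10.6, 0.7],
  [-1.1, -10.6, -0.7],
  [-1.1, -10.5, -2.1],
  [-1, -10.1, -3.4],
  [-1, -9.6, -4.8],
], yaw=[0, 0, 0, 0, 0, 0, 0, 0])

```text
t: 15.23
ee_pos: [629.9, -39.3, 86.9]
orientation: [-3.137, 0.163, 0.0]
ft_force: [-0.5, 2.0, -3.8]
width: 15.4
grasp_force: 30.0
```

>>> play_rows([
  [-0.9, -8.9, -6],
  [-0.8, -8, -7.1],
  [-0.7, -7, -8.1],
  [-0.6, -5.9, -8.9],
  [-0.5, -4.7, -9.6],
  [-0.35, -3.4, -10.2],
  [-0.2, -2.1, -10.5],
  [0, 0, 0],
], yaw=[0, 0, 0, 0, 0, 0, 0, 0])

```text
t: 15.9
ee_pos: [625.6, -80.3, 23.9]
orientation: [3.136, -0.163, -0.001]
ft_force: [-0.6, -8.4, -2.8]
width: 15.4
grasp_force: 30.0
```

>>> play_rows([
  [-0.1, -0.7, -8],
  [0, 0, -2],
  [0, 0, 0],
  [0, 0, 0],
], yaw=[0, 0, 0, 0])

```text
t: 16.23
ee_pos: [625.6, -80.8, 15.4]
orientation: [3.136, -0.163, -0.001]
ft_force: [-2.4, -7.4, -1.8]
width: 15.5
grasp_force: 30.0
```

>>> play_rows([
  [0, 0, -1],
  [0, 0, 0],
  [0, 0, 0],
  [0, 0, 0],
  [0, 0, 0],
  [0, 0, 0],
  [0, 0, 0],
  [0, 0, 0],
], yaw=[0, 0, 0, 0, 0, 0, 0, 0], gripper=0)

```text
t: 16.9
ee_pos: [626.0, -78.9, 15.2]
orientation: [-3.137, 0.163, -0.0]
ft_force: [-0.0, -0.3, -0.0]
width: 65.3
grasp_force: 0.0
```

>>> play_rows([
  [0, 0, 20],
  [0, 0, 40],
  [0, 0, 40],
  [20, 15, 0],
  [15, 15, 0],
  [0, 0, 0],
  [0, 0, 0],
  [0, 0, 0],
], yaw=[0, 0, 0, 0, 0, 0, 0, 0])

```text
t: 17.57
ee_pos: [659.9, -49.1, 114.6]
orientation: [3.137, -0.162, -0.003]
ft_force: [-1.0, -0.8, -0.9]
width: 88.0
grasp_force: 0.0
```

```bash
python3 - <<'E'
from h import *
np.set_printoptions(precision=1,suppress=True)
o=ctrl.get_obs();print(o['ee_pos'],inv(o['ee_pos']),o['ft_force'],o['width'],o['t'])
p=viewer.get_image('top');a=p['pixels'][150:315,250:380,::-1]
q=viewer.get_image('side');b=q['pixels'][195:315,260:390,::-1]
a=cv2.resize(a,(394,500),interpolation=cv2.INTER_CUBIC);b=cv2.resize(b,(400,369),interpolation=cv2.INTER_CUBIC)
b=cv2.copyMakeBorder(b,0,131,0,0,cv2.BORDER_CONSTANT);cv2.imwrite('pics/s4.png',np.hstack([a,b]))
E
```

```text
[659.9 -49.1 114.6] [154.2 -48.7] [-1.  -0.8 -0.9] 87.96210579864177 17.5667
```

View pics/s4.png

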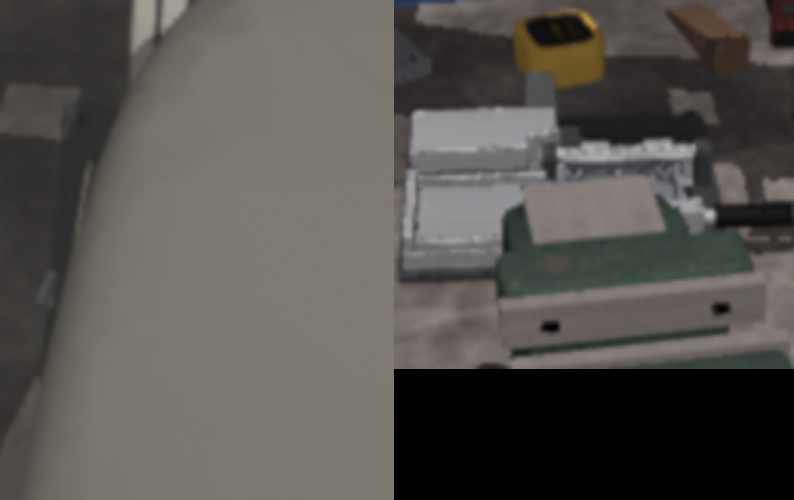

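The frame now lies on the right (side view at (630,165)), with the handle at (755,215). I'll close the fingers and go behind the cover's far end.

>>> play_rows([
  [-20, 0, 0],
  [-24, 0.5, 0],
  [0, 0, 0],
  [0, 0, 0],
  [0, 0, 0],
  [0, 0, 0],
  [0, 0, 0],
  [0, 0, 0],
], yaw=[0, 0, 0, 0, 0, 0, 0, 0], gripper=1)

```text
t: 18.33
ee_pos: [617.5, -48.6, 115.1]
orientation: [3.137, -0.163, 0.001]
ft_force: [0.3, 0.5, 0.3]
width: 38.1
grasp_force: 0.0
```

>>> play_rows([
  [0, 0, 0],
  [0, 0, 0],
  [0, 0, 0],
  [0, 0, 0],
  [0, 0, -25],
  [0, 0, -10],
  [0, 0, 0],
  [0, 0, 0],
], yaw=[0, 0, 0, 0, 0, 0, 0, 0])

```text
t: 19.0
ee_pos: [616.2, -48.5, 79.5]
orientation: [-3.137, 0.163, 0.003]
ft_force: [0.5, -0.1, -0.4]
width: 0.3
grasp_force: 0.0
```

```bash
python3 - <<'E'
from h import *
o=ctrl.get_obs();print(o['ee_pos'],inv(o['ee_pos']),o['width'])
E
```

```text
[616.23484046 -48.47727048  79.51086146] [110.69880494 -52.50933928] 0.33024179498454953
```

>>> play_rows([
  [0, 0, -30],
  [0, 0, -16],
  [0, 0, -4.5],
  [0, 0, 0],
  [0, 0, 0],
], yaw=[0, 0, 0, 0, 0])

```text
t: 19.42
ee_pos: [617.6, -48.6, 30.6]
orientation: [3.137, -0.163, 0.001]
ft_force: [1.0, -0.8, -0.5]
width: 0.3
grasp_force: 0.0
```

>>> play_rows([
  [-6, 0.6, 0],
  [-6, 0.6, 0],
  [-6, 0.6, 0],
  [-6, 0.6, 0],
  [-6, 0.6, 0],
  [-6, 0.6, 0],
  [0, 0, 0],
], yaw=[0, 0, 0, 0, 0, 0, 0])

```text
t: 20.0
ee_pos: [579.8, -44.8, 29.9]
orientation: [-3.137, 0.163, 0.001]
ft_force: [-0.1, -0.0, 0.7]
width: 0.4
grasp_force: 0.0
```

>>> play_rows([
  [-8, 0.8, 0],
  [-8, 0.8, 0],
  [-8, 0.8, 0],
  [-8, 0.8, 0],
  [-8, 0.8, 0],
  [-8, 0.8, 0],
  [-8, 0.8, 0],
  [-8, 0.8, 0],
], yaw=[0, 0, 0, 0, 0, 0, 0, 0])

```text
t: 20.67
ee_pos: [515.3, -38.4, 29.4]
orientation: [-3.137, 0.163, 0.002]
ft_force: [3.0, 0.4, -0.7]
width: 0.2
grasp_force: 0.4
```

>>> play_rows([
  [-3, 0.3, 0],
  [-3, 0.3, 0],
  [-2, 0.2, 0],
  [0, 0, 0],
  [0, 0, 0],
], yaw=[0, 0, 0, 0, 0])

```text
t: 21.08
ee_pos: [508.9, -37.7, 29.7]
orientation: [-3.137, 0.163, 0.0]
ft_force: [0.4, -0.1, 0.1]
width: 0.3
grasp_force: 0.0
```

```bash
python3 - <<'E'
from h import *
o=ctrl.get_obs();print(o['ee_pos'],inv(o['ee_pos']),o['ft_force'])
E
```

```text
[508.91175885 -37.74785141  29.68419207] [  2.84122145 -52.83485451] [ 0.3599686  -0.059591    0.09012597]
```

>>> play_rows([
  [-2, 0.2, 0],
  [-2, 0.2, 0],
  [-1.5, 0.2, 0],
  [-1.5, 0.2, 0],
  [0, 0, 0],
], yaw=[0, 0, 0, 0, 0])

```text
t: 21.5
ee_pos: [503.1, -37.0, 30.0]
orientation: [3.137, -0.163, 0.004]
ft_force: [4.0, -0.1, -1.6]
width: 0.8
grasp_force: 2.1
```

>>> play_rows([
  [-1, 0.1, 0],
  [-1, 0.1, 0],
  [0, 0, 0],
], yaw=[0, 0, 0])

```text
t: 21.75
ee_pos: [503.0, -37.0, 30.5]
orientation: [3.137, -0.163, 0.01]
ft_force: [8.4, 0.2, -0.9]
width: 0.6
grasp_force: 4.0
```

>>> play_rows([
  [-1, 0.1, 0],
  [-1, 0.1, 0],
  [0, 0, 0],
], yaw=[0, 0, 0])

```text
t: 22.0
ee_pos: [503.0, -37.0, 31.0]
orientation: [3.137, -0.163, 0.016]
ft_force: [11.5, -0.9, -1.1]
width: 0.4
grasp_force: 5.7
```

It stopped about 2–3 mm earlier than expected, so I'll back off and look.

>>> play_rows([
  [15, -1.5, 0],
  [0, 0, 40],
  [0, 0, 40],
  [0, 0, 40],
  [0, 0, 40],
  [0, 0, 30],
  [-25, -33, 0],
  [-25, -33, 0],
], yaw=[0, 0, 0, 0, 0, 0, 0, 0])

```text
t: 22.67
ee_pos: [463.6, -103.9, 221.7]
orientation: [3.137, -0.157, 0.005]
ft_force: [-0.7, -0.6, 0.3]
width: 0.6
grasp_force: 0.0
```

>>> play_rows([
  [-25, -33, 0],
  [-25, -33, 0],
  [-25, -33, 0],
  [-20, -33, 0],
  [0, 0, 0],
  [0, 0, 0],
], yaw=[0, 0, 0, 0, 0, 0])

```text
t: 23.17
ee_pos: [366.1, -236.9, 219.4]
orientation: [-3.136, 0.17, 0.002]
ft_force: [1.1, -0.4, 0.2]
width: 0.3
grasp_force: 0.0
```

```bash
python3 - <<'E'
from h import *
np.set_printoptions(precision=1,suppress=True)
Z=[]
for _ in range(4):
    p=viewer.get_image('top');Z.append(p['range_z'])
p=dict(p);p['range_z']=np.median(Z,0).astype(np.float32)
jigview(p,'n1.png')
W=cloud(p).reshape(-1,3);j=inv(W)
for y in (-80,-66,-52,-38,-24):
    print(y,[(x,round(float(np.median(W[k,2])),1)) if (k:=(abs(j[:,0]-x)<1.5)&(abs(j[:,1]-y)<5)).any() else (x,None) for x in range(-108,4,3)])
E
```

```text
-80 [(-108, 8.5), (-105, 36.1), (-102, 35.8), (-99, 35.5), (-96, 35.6), (-93, 35.9), (-90, 35.6), (-87, 35.7), (-84, 35.7), (-81, 33.6), (-78, 35.4), (-75, 32.6), (-72, 35.0), (-69, 35.5), (-66, 30.1), (-63, 35.9), (-60, 34.1), (-57, 35.7), (-54, 34.0), (-51, 31.0), (-48, 36.0), (-45, 33.6), (-42, 30.7), (-39, 34.4), (-36, 33.6), (-33, 34.3), (-30, 34.8), (-27, 35.4), (-24, 35.9), (-21, 35.2), (-18, 34.8), (-15, 23.2), (-12, 22.1), (-9, 22.5), (-6, 21.7), (-3, 21.6), (0, 16.0), (3, 47.0)]
-66 [(-108, 20.9), (-105, 36.5), (-102, 36.4), (-99, 35.7), (-96, 36.4), (-93, 33.4), (-90, 32.0), (-87, 32.1), (-84, 27.0), (-81, 27.4), (-78, 27.5), (-75, 26.5), (-72, 26.5), (-69, 27.5), (-66, 26.9), (-63, 26.5), (-60, 30.4), (-57, 33.9), (-54, 28.6), (-51, 27.4), (-48, 25.7), (-45, 26.7), (-42, 26.6), (-39, 26.6), (-36, 26.6), (-33, 27.4), (-30, 28.5), (-27, 31.3), (-24, 31.2), (-21, 34.4), (-18, 36.5), (-15, 22.7), (-12, 21.8), (-9, 21.8), (-6, 22.4), (-3, 15.2), (0, 7.8), (3, 8.2)]
-52 [(-108, 8.3), (-105, 35.6), (-102, 36.3), (-99, 35.4), (-96, 36.0), (-93, 27.4), (-90, 26.9), (-87, 27.1), (-
[... 664 characters left out ...]
 26.9), (-42, 27.5), (-39, 26.8), (-36, 26.9), (-33, 26.8), (-30, 27.4), (-27, 28.0), (-24, 27.9), (-21, 34.7), (-18, 36.0), (-15, 22.7), (-12, 22.1), (-9, 21.6), (-6, 22.7), (-3, 19.6), (0, 7.5), (3, 7.3)]
-24 [(-108, 21.1), (-105, 36.4), (-102, 35.9), (-99, 35.9), (-96, 36.0), (-93, 35.0), (-90, 35.5), (-87, 35.3), (-84, 35.5), (-81, 34.7), (-78, 27.4), (-75, 31.8), (-72, 27.6), (-69, 28.7), (-66, 35.8), (-63, 26.2), (-60, 34.5), (-57, 35.4), (-54, 27.6), (-51, 32.0), (-48, 28.2), (-45, 33.9), (-42, 34.8), (-39, 26.8), (-36, 34.9), (-33, 30.4), (-30, 35.4), (-27, 35.7), (-24, 35.6), (-21, 35.2), (-18, 36.2), (-15, 28.3), (-12, 22.2), (-9, 21.4), (-6, 23.4), (-3, 21.8), (0, 9.4), (3, 46.4)]
```

View pics/n1.png

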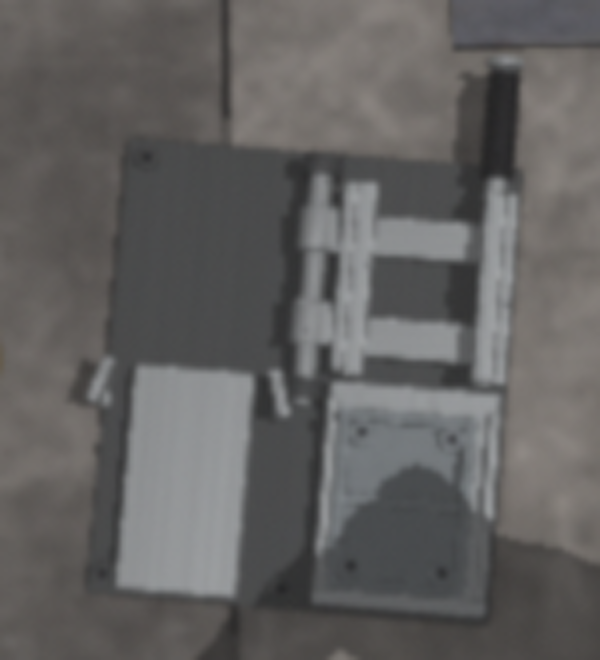

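The cover is flat and hollow side up in the nest (about (405,500)). Its rib is at jig x ≈ −58, so it is home against the stop, and its top is at 36 mm, which matches. The frame is over on the right. A 1.7 mm bias in the jig's x position accounts for the early stop.

```bash
python3 -c "
from h import *
print(ctrl.get_obs()['t'],ticket.close_job())"
```

```text
the job is handed in; nothing more can be done
23.3667 None
```

The job is handed in at 23.4 s: the upside-down cover now lies hollow side up in the nest, home against the end stop, and the frame is left swung over. I didn't touch the other cover or the loose tools.

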